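Set the bag stop of a bench sealer to its middle notch

ROBOT

A 7-joint arm with a two-finger parallel gripper is mounted at the origin on the work surface. World frame = base frame: x ahead of the robot, y to its left, z up, the work surface at z = 0. Lengths are in m, angles in degrees, forces in N, time in s.
With the tool pointing down it reaches from about 0.4 to 0.75 m from the base axis. Payload 19.5 kg.
Tool frame: the origin (TCP) lies on the mounting face of the last link; the fingertips stand 173 mm ahead of it and the grasp point (between the pads) lies 155 mm ahead of it; y points along the fingers, x is the direction in which the jaws open and shut, and the axes are right-handed (so a half turn about y gives the same grasp; the last joint's range is limited). The gripper opens to 85 mm and grips with 20 to 120 N. Pads are 22 mm wide; open, the fingers measure 114 mm over their backs; the gripper's body (76 mm by 85 mm) begins 54 mm behind the grasp point. The pads swing forward as they close: fully open they stand 13 mm farther back than shut.
Start: joints at [63.272, 40.479, -1.581, 85.061, 1.261, 54.483, -4.326], TCP at [0.237, -0.524, 0.405] pointing down, gripper open.
Joint ranges: [-155.06, 155.06], [-18.47, 123.98], [-90, 86.84], [0, 140.48], [-83.41, 263.41], [0, 116], [-161.91, 161.91]. Speed limits (degrees/s): [108.29, 108.29, 147.25, 147.25, 172.46, 172.46, 172.46].

INTERFACE

Orientations are given as [roll, pitch, yaw] about the fixed x, y, z axes, in that order (R = Rz(yaw) Ry(pitch) Rx(roll)).
In Python, from plant import sense, vision, r, search_frame gives the robot as it stands.
- The arm moves only by the tool jog_arm, never from a script. Its argument "targets" is a list of rows, each an object of numbers: "tx", "ty", "tz": the shift along the tool's x, y, z in units of 25 mm (1.0 is 25 mm); "yaw": the turn about the tool's y in units of 6 degrees (1.0 is 6 degrees). In form: [{"tx": .., "ty": .., "tz": .., "yaw": ..}, ...]. A call has 1 to 20 rows; each row shifts and turns the commanded pose from where the row before left it, along the tool's axes as they then stand; what a row does not reach is not made up. A row lasts 1/12 s, in which the tool goes at most 41.7 mm and 7.16 degrees, less where a joint would pass 70% of its speed; a pose out of reach is approached as far as the arm can. A call is refused whole if a number of a shift passes 1 or a number of a turn 1, either way. A call with a gripper value outside its range is refused whole. "fingers" is the opening, from 0 (shut) to 1 (fully open), set as the call begins (left out, the last holds). The fingers move at their own pace and stop on an object; the grip force is fixed at half the most. Time passes only in rows, so rows that do not move let the fingers close. It gives the time, the measured TCP pose, the force and the opening at its end, in the units of the state.
- sense(): the state, without advancing time (a new reading comes with each control period).
- vision.grab_frame(name): name is "scene" or "top" or "wrist"; returns (picture, depth): 420x560x3 uint8, red, green, blue; 420x560 float32, m along the optical axis (not along the pixel's ray), 0 where there is no reading.
- vision.calibration(name): a dict with "fx", "fy", "cx", "cy" (pixels), "extrinsics" (4x4, takes a point from world to camera coordinates). Camera axes: x right, y up, looking along -z (the intrinsics and any distortion apply to the point x, -y, -z); pixel columns grow to the right and rows downward; lengths in m; the calibration is good to about 2 mm. A picture is of the moment at which its call begins: read the wrist's pose just before it. calibration takes no time and is no camera call; for the wrist camera it gives the pose at the moment of the call.
- r.hand_in(): hands the job in, once; it reports no verdict.
Trained networks look in the newest picture that a camera, given by its name, has taken for a name from the list of things; names that differ only in an ending like _2 or _b are one class to them, and where a whole thing is asked for, a point or a joint stands for the part that bears it (a point fixed in the world has none). Each returns a list of dicts, best first, with "p" (0 to 1); they miss things now and then, are a little off and sometimes report something else, mostly with a low value. They report only what shows in the picture. A call takes as long as a camera call.
- search_frame(camera, query): "location" ([row, column] as shares, 0 to 1, of the picture: columns of its width, rows of its height, amid what is visible of it).
The state is a dict: "time_s": time; "qpos": joint angles; "qvel": joint speeds; "joint_torque": joint torques, N m; "position": TCP position; "tool_rot": TCP orientation; "wrist_force": force on the tool from outside, world axes, zero at the start; "moment": the same for the moment, N m; "opening": finger opening in m.
Only numpy, scipy, OpenCV 4.12 (cv2) and the standard library are available. Lean on these libraries where they do the work, as an engineer would, in place of code of your own. Each camera call takes 0.05 s, during which the arm holds its last target.

TASK

The next batch goes into the medium bags: with the fingertips, push the sealer's bag stop along its rail towards the jaws until it clicks into the middle one of the rail's three notches, and leave it seated there. Only push the stop, do not pinch it, and leave the sealer's pressing arm and the things lying round about alone.

Things in the scene. Friction and masses are not known exactly. Their poses are not given: they have to be found in the camera images.
- sealer: Bench bag sealer with a steel work tray, one fixed unit. Origin on the table under the middle notch; x, y level, z up. Tray: x -25 to +180 mm, y -130 to +155 mm, top 62 mm above the table. The ivory sealer case (270 x 84 mm, jaw top 78 mm high) stands across the tray's end, y -138 to -222 mm; its raised pressing arm reaches 175 mm above the table.
- rail (a point): Middle of the aluminium rail's top, 76 mm above the table, at x = 0 of the sealer's frame; axes as the sealer's. The rail lies along y on the tray's edge nearest the robot, 20 mm wide, from y = +135 mm (outer end) to -110 mm (jaw end), with a black cap 8 mm thick and 4 mm higher than the rail at each end, and three notches across its top.
- notch_outer (a point): Centre of the outer notch (large bags), on the rail's top: a slot 10 mm wide and 6 mm deep right across the rail, at y = +70 mm of the sealer's frame; at the start the stop may hide it. Axes as the sealer's.
- notch_middle (a point): Centre of the middle notch (medium bags), like the outer one, at y = 0 of the sealer's frame.
- notch_inner (a point): Centre of the inner notch (small bags), nearest the jaws, at y = -60 mm of the sealer's frame.
- bag_stop (a joint): Travel of the bag stop along the rail in m, 0 at the outer end, growing towards the jaws (the sealer's -y), at most 0.185; 0.030 when seated in the outer notch, 0.100 in the middle, 0.160 in the inner. Sliding drags with 2 to 4 N; within about 3 mm of a notch's centre its spring pulls the stop in (the push force falls away); pushing it out again takes 10 to 17 N.
- stop_center (a point): Point inside the stop's black saddle, on its spring plunger's axis, 15 mm above the rail's top. The saddle block: 46 mm across the rail (x), y -20 to +30 mm from here, 28 mm high. On its jaw side a 4 mm blade, 38 mm high, stands across the tray from x -13 to +157 mm. A knob (20 mm in diameter, top 29 mm above this point) tops the plunger, whose nose drops 2 mm into a notch.
- stop_face (a point): Centre of the saddle's flat outer end face, 46 mm wide, 28 mm high, 30 mm from stop_center, 15 mm above the rail's top; it looks along the sealer's +y, away from the jaws. Pushed here towards -y, the stop travels to the jaws. The face's lower edge is 1 mm above the rail.
- sealer_arm (a joint): The sealer's pressing arm, hinged at its far end with a black grip at the end near the robot; 0 rad sprung up, 0.2 rad pressed down. It lies over the case, along the unit's x axis.
- tub_mid (a point): Clear tub with a white lid, 76 mm in diameter, 53 mm high; the point is its centre, half-way up. It stands on the table beyond the rail's outer end, off to the tray's far side.
- tape_mid (a point): Roll of brown packing tape lying flat, 94 mm in diameter, 48 mm high; the point is its centre, half-way up. It lies on the table on the robot's side of the tray.
- label_box_mid (a point): Small cardboard box, 90 x 60 x 48 mm; the point is its centre. It stands on the table beyond the rail's outer end, nearer the robot than the tub.

How it is judged:
By the outcome, as a careful person would: the job done as asked, in the order asked, and still so for the second after the job is handed in, with the robot touching nothing.
It also fails if it takes over 38 s, if anything falls off the work surface, if the arm or the gripper's body presses on something with over 40 N, if the wrist force passes 120 N, or if a joint passes its speed limit or range.

## Working session

There is one attempt and no reset: what is moved stays moved. The work goes in short steps, Python scripts to look and compute and a tool call to move; the robot and the scene stay as the last step left them, time stands still between calls to the robot, and variables do not carry over. Pictures are saved under pics/ and viewed, and the job is handed in when it is done.

Besides the shell and the picture viewer there is one more tool, called after "Call:" by a JSON object that holds its "api" and its "payload". jog_arm: Moves the arm, as the interface text tells. Its arguments: {"type":"object","properties":{"targets":{"type":"array"},"fingers":{"type":"number"}},"required":["targets"]}

```bash
mkdir -p pics; ls
cat > h.py <<'E'
import numpy as np, cv2
from plant import sense, vision, r, search_frame
def w(cam_pix, d, c):
    row,col=cam_pix
    x=(col-c['cx'])/c['fx']*d; y=(row-c['cy'])/c['fy']*d
    E=np.array(c['extrinsics']); p=np.linalg.inv(E)@np.array([x,-y,-d,1]); return p[:3]
def proj(P,c):
    E=np.array(c['extrinsics']); q=E@np.append(P,1); return (c['cx']+c['fx']*q[0]/-q[2], c['cy']+c['fy']*(-q[1])/-q[2])
def save(n,im): cv2.imwrite('pics/'+n,im[:,:,::-1])
E
python3 - <<'E'
from h import *
s=sense(); print(s)
for n in ['scene','top']:
    c=vision.calibration(n); print(n,c)
    im,d=vision.grab_frame(n); save(n+'0.png',im); np.savez(n+'0.npz',im=im,d=d)
    for q in ['stop_face','stop_center','notch_middle','notch_inner','rail','sealer','tub_mid','tape_mid','label_box_mid']:
        for o in search_frame(n,q)[:2]:
            rr,cc=o['location'][0]*420,o['location'][1]*560
            dd=d[int(rr),int(cc)]
            print(n,q,round(o['p'],2),round(rr),round(cc),np.round(w((rr,cc),dd,c),4))
print(sense()['time_s'])
E
```

```text
pics
{'time_s': 0.0, 'qpos': array([63.27071134, 40.51343946, -1.58344793, 85.08320551,  1.26126152,
       54.48324571, -4.32562106]), 'qvel': array([-0.02531135, -0.01946149, -0.05712899, -0.00986224, -0.17485277,
       -0.07224505, -0.02159883]), 'joint_torque': array([-4.91211264e-03, -8.83198929e+01,  1.23288039e+00, -2.36160332e+01,
        1.67006155e-02,  6.62515929e-03,  3.46623381e-05]), 'position': array([ 0.23696758, -0.5238216 ,  0.40423697]), 'tool_rot': array([-9.00019169e+01,  6.25109486e-02, -6.56584640e+01]), 'wrist_force': array([-0.3844141 , -0.28272162,  0.54840359]), 'moment': array([ 0.02682154,  0.02260667, -0.00798788]), 'opening': 0.08531181800377492}
scene {'fx': 453.1898952442655, 'fy': 453.1898952442655, 'cx': 282.1146182917646, 'cy': 212.45081342070893, 'extrinsics': array([[-0.6362592 ,  0.77116186,  0.02199151,  0.31865135],
       [-0.47518985, -0.41420072,  0.776294  ,  0.21948881],
       [ 0.60775722,  0.48347405,  0.62998731, -1.32687399],
       [ 0.        ,  0.        ,  0.        ,  1.        ]])}
scene stop_face 0.82 214 279 [0.5498 0.0298 0
[... 922 characters left out ...]
3,  9.98191655e-01,
        -8.48510678e-01],
       [ 0.00000000e+00,  0.00000000e+00,  0.00000000e+00,
         1.00000000e+00]])}
top stop_face 0.56 234 286 [0.5344 0.0456 0.0619]
top stop_face 0.35 298 211 [0.408  0.1867 0.0506]
top stop_center 0.69 238 288 [0.527  0.0414 0.1039]
top notch_middle 0.76 207 339 [ 0.5873 -0.055   0.0625]
top notch_inner 0.94 205 334 [ 0.5909 -0.0458  0.0617]
top rail 0.81 203 333 [ 0.5945 -0.044   0.0612]
top sealer 0.61 208 337 [ 0.5867 -0.0506  0.0626]
top tub_mid 0.68 234 193 [0.5295 0.2245 0.0554]
top tape_mid 0.82 312 301 [0.3787 0.0117 0.004 ]
top tape_mid 0.25 209 335 [ 0.5846 -0.0472  0.0609]
top label_box_mid 0.96 300 209 [0.4051 0.1893 0.0474]
1.0
```

View pics/top0.png

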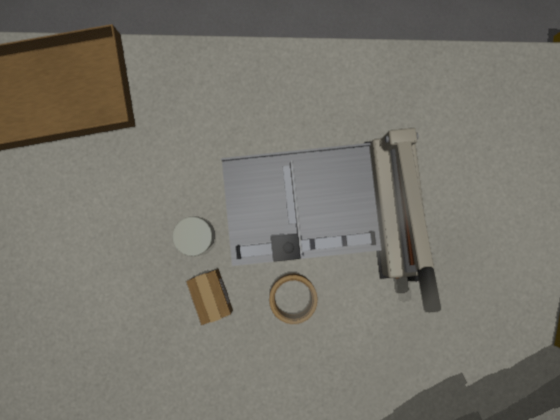

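View pics/scene0.png

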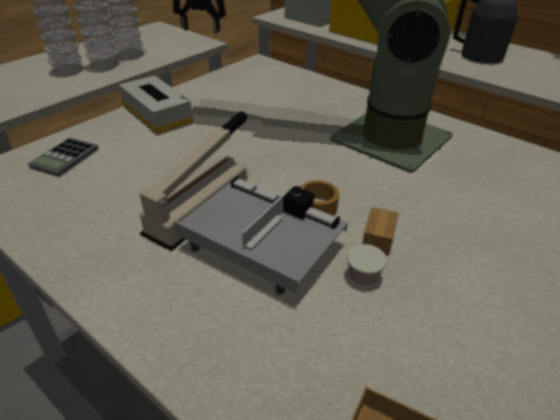

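Run:
```python
from h import *
z=np.load('top0.npz'); im,d=z['im'],z['d']
c=im[215:285,215:395]; c=np.clip(c.astype(float)*2,0,255).astype('uint8')
save('crop1.png',cv2.resize(c,None,fx=4.4,fy=4.4,interpolation=cv2.INTER_CUBIC))
```

```text
(no output)
```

View pics/crop1.png

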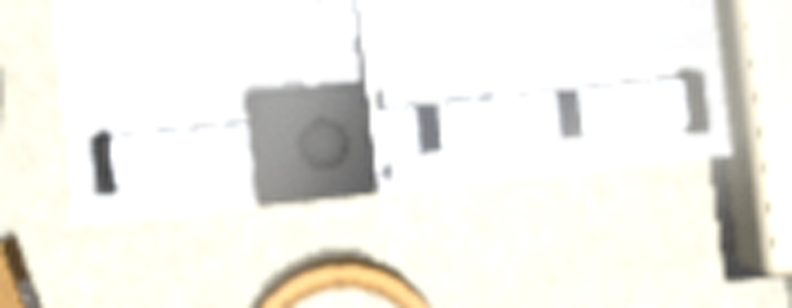

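```bash
cat >> h.py <<'E'
def rayz(rc,z,c):
    Ei=np.linalg.inv(np.array(c['extrinsics'])); o=Ei[:3,3]; p=w(rc,1.0,c); return o+(p-o)*(z-o[2])/(p[2]-o[2])
E
python3 - <<'E'
from h import *
c=vision.calibration('top'); d=np.load('top0.npz')['d']
def cp(x,y): return (215+(y+.5)/4.4-.5,215+(x+.5)/4.4-.5)
P={}
for n,x,y,z in [('mid',428,128,.074),('inn',569,113,.074),('capo',103,162,.080),('capj',696,101,.08),('knob',324,143,.120),
  ('sTL',247,92,.105),('sBL',259,205,.105),('sBR',376,193,.105),('sTR',365,82,.105)]:
    rc=cp(x,y); P[n]=rayz(rc,z,c); print(n,np.round(rc,1),np.round(P[n],4),'depthpt',np.round(w(rc,d[int(round(rc[0])),int(round(rc[1]))],c),4))
v=P['capo']-P['capj']; v[2]=0; print(np.linalg.norm(v)); u=v/np.linalg.norm(v); print(u,np.degrees(np.arctan2(u[1],u[0])))
v2=P['mid']-P['inn'];print(v2, np.degrees(np.arctan2(v2[1],v2[0])))
for n in P: 
  e=P[n]-P['mid']; print(n,'y_s',round(e@u*1000,1),'x_s',round(1000*(e[0]*u[1]-e[1]*u[0]),1))
s=sense();from scipy.spatial.transform import Rotation as R
print(R.from_euler('xyz',s['tool_rot'],degrees=True).as_matrix())
E
```

```text
mid [243.7 311.9] [ 0.5172 -0.0034  0.074 ] depthpt [ 0.5172 -0.0035  0.0731]
inn [240.3 343.9] [ 0.5249 -0.0634  0.074 ] depthpt [ 0.5248 -0.064   0.0698]
capo [251.4 238. ] [0.5001 0.134  0.08  ] depthpt [0.5   0.134 0.079]
capj [237.6 372.8] [ 0.5312 -0.1161  0.08  ] depthpt [ 0.5312 -0.116   0.0804]
knob [247.1 288.2] [0.5115 0.0416 0.12  ] depthpt [0.5115 0.0416 0.1196]
sTL [235.5 270.8] [0.5311 0.0733 0.105 ] depthpt [0.5311 0.0733 0.1055]
sBL [261.2 273.5] [0.4852 0.0674 0.105 ] depthpt [0.4781 0.0688 0.0007]
sBR [258.5 300.1] [0.4911 0.0197 0.105 ] depthpt [ 0.4847  0.0146 -0.0014]
sTR [233.2 297.6] [0.5363 0.025  0.105 ] depthpt [0.5363 0.025  0.1037]
0.2519999243850026
[-0.12362238  0.99232933  0.        ] 97.1012070375421
[-0.00767821  0.05993998  0.        ] 97.29973516503964
mid y_s 0.0 x_s 0.0
inn y_s -60.4 x_s 0.2
capo y_s 138.4 x_s -0.0
capj y_s -113.6 x_s -0.0
knob y_s 45.4 x_s -0.1
sTL y_s 74.4 x_s 23.3
sBL y_s 74.2 x_s -23.0
sBR y_s 26.2 x_s -23.1
sTR y_s 25.9 x_s 22.4
[[ 4.12137622e-01 -1.10317654e-05  9.11121606e-01]
 [-9.11121605e-01  3.18782885e-05  4.12137622e-01]
 [-3.35916030e-05 -9.99999999e-01  3.08696226e-06]]
```

Call:
{"api": "jog_arm", "payload": {"targets": [{"yaw": -1},{"yaw": -1},{"yaw": -1},{"yaw": -1},{"yaw": -1},{"yaw": -1},{"yaw": -1},{"yaw": -1},{"yaw": -1},{"yaw": -1},{"yaw": -1},{"yaw": -1},{"yaw": -0.14}], "fingers": 0}}

```text
validation failed for argument at $.ta...
```

Call:
{"api": "jog_arm", "payload": {"targets": [{"tx": 0,"ty": 0,"tz": 0,"yaw": -1},{"tx": 0,"ty": 0,"tz": 0,"yaw": -1},{"tx": 0,"ty": 0,"tz": 0,"yaw": -1},{"tx": 0,"ty": 0,"tz": 0,"yaw": -1},{"tx": 0,"ty": 0,"tz": 0,"yaw": -1},{"tx": 0,"ty": 0,"tz": 0,"yaw": -1},{"tx": 0,"ty": 0,"tz": 0,"yaw": -1},{"tx": 0,"ty": 0,"tz": 0,"yaw": -1},{"tx": 0,"ty": 0,"tz": 0,"yaw": -1},{"tx": 0,"ty": 0,"tz": 0,"yaw": -1},{"tx": 0,"ty": 0,"tz": 0,"yaw": -1},{"tx": 0,"ty": 0,"tz": 0,"yaw": -1},{"tx": 0,"ty": 0,"tz": 0,"yaw": -0.14}], "fingers": 0}}

```text
time_s: 2.08
position: [0.2368, -0.524, 0.4046]
tool_rot: [-90.0, -0.0, 7.5]
wrist_force: [-0.6, 0.7, -1.3]
opening: 0.0003
```

Call:
{"api": "jog_arm", "payload": {"targets": [{"tx": 0.3,"ty": 0,"tz": 0.5,"yaw": 0},{"tx": 0.7,"ty": 0,"tz": 1,"yaw": 0},{"tx": 0.7,"ty": 0,"tz": 1,"yaw": 0},{"tx": 0.7,"ty": 0,"tz": 1,"yaw": 0},{"tx": 0.7,"ty": 0,"tz": 1,"yaw": 0},{"tx": 0.7,"ty": 0,"tz": 1,"yaw": 0},{"tx": 0.7,"ty": 0,"tz": 1,"yaw": 0},{"tx": 0.7,"ty": 0,"tz": 1,"yaw": 0},{"tx": 0.7,"ty": 0,"tz": 1,"yaw": 0},{"tx": 0.7,"ty": 0,"tz": 1,"yaw": 0},{"tx": 0.7,"ty": 0,"tz": 1,"yaw": 0},{"tx": 0.7,"ty": 0,"tz": 1,"yaw": 0},{"tx": 0.7,"ty": 0,"tz": 1,"yaw": 0},{"tx": 0.7,"ty": 0,"tz": 1,"yaw": 0},{"tx": 0.7,"ty": 0,"tz": 1,"yaw": 0},{"tx": 0.7,"ty": 0,"tz": 1,"yaw": 0},{"tx": 0.7,"ty": 0,"tz": 1,"yaw": 0},{"tx": 0.7,"ty": 0,"tz": 1,"yaw": 0},{"tx": 0.7,"ty": 0,"tz": 1,"yaw": 0},{"tx": 0.7,"ty": 0,"tz": 1,"yaw": 0}]}}

```text
time_s: 3.75
position: [0.5139, 0.0038, 0.4048]
tool_rot: [-90.0, -0.0, 7.0]
wrist_force: [-0.9, -0.3, -0.7]
opening: -0.0003
```

Call:
{"api": "jog_arm", "payload": {"targets": [{"tx": 0,"ty": 0,"tz": 1,"yaw": 0},{"tx": 0,"ty": 0,"tz": 1,"yaw": 0},{"tx": 0,"ty": 0,"tz": 1,"yaw": 0},{"tx": 0,"ty": 0,"tz": 0.9,"yaw": 0},{"tx": 0,"ty": 0,"tz": 0.3,"yaw": 0},{"tx": 0,"ty": 0,"tz": 0,"yaw": 0}]}}

```text
time_s: 4.25
position: [0.5, 0.1081, 0.4048]
tool_rot: [-90.0, -0.0, 7.2]
wrist_force: [-0.4, -0.4, -0.2]
opening: 0.0002
```

Run:
```python
from h import *
s=sense(); print(s['time_s'],s['position'],s['tool_rot'],s['qpos'])
m=np.array([.5172,-.0034]);a=np.radians(97.2);u=np.array([np.cos(a),np.sin(a)]);e=s['position'][:2]-m
print('y_s',e@u*1e3,'x_s',(e[0]*u[1]-e[1]*u[0])*1e3)
im,d=vision.grab_frame('scene'); save('scene1.png',im); np.savez('scene1.npz',im=im,d=d)
c=vision.calibration('scene')
tip=s['position']-[0,0,.173]; print('tip px',proj(tip,c))
x,y=map(int,proj(tip,c))
cr=im[y-100:y+90,x-110:x+110]; save('scene1c.png',cv2.resize(np.clip(cr*1.6,0,255).astype('uint8'),None,fx=3,fy=3,interpolation=cv2.INTER_CUBIC))
# cloud around the tool
rr,cc=np.mgrid[0:420,0:560]; E=np.linalg.inv(c['extrinsics'])
X=np.stack([(cc-c['cx'])/c['fx']*d,-(rr-c['cy'])/c['fy']*d,-d,np.ones_like(d)],-1)@E.T
k=(np.abs(X[...,0]-tip[0])<.06)&(np.abs(X[...,1]-tip[1])<.06)&(X[...,2]>.15)
z=X[k]; print(len(z), 'zmin',np.sort(z[:,2])[:8])
for zz in np.arange(.2,.32,.01):
    q=z[np.abs(z[:,2]-zz)<.005]
    if len(q): print(round(zz,2),len(q),np.round(q[:,:2].min(0)-tip[:2],3),np.round(q[:,:2].max(0)-tip[:2],3))
```

```text
4.25 [0.49999052 0.10812666 0.40480005] [-8.99571709e+01 -1.17203791e-02  7.18987671e+00] [ -6.13590894  35.63185957 -17.19602187  97.88301166  13.2498289
  48.46339368 -21.93564806]
y_s 112.804161563977 x_s -3.0957786145927417
tip px (np.float64(331.0270673755058), np.float64(148.124922098674))
6470 zmin [0.23089699 0.23152781 0.23210596 0.23252646 0.23271079 0.23273173
 0.2328329  0.23293775]
0.23 17 [-0.001 -0.008] [0.009 0.012]
0.24 58 [-0.007 -0.009] [0.016 0.014]
0.25 66 [-0.006 -0.003] [0.017 0.014]
0.26 74 [-0.007 -0.009] [0.016 0.014]
0.27 39 [-0.013 -0.003] [0.015 0.016]
0.28 115 [-0.035 -0.007] [0.037 0.019]
0.29 101 [-0.041 -0.004] [0.045 0.019]
0.3 164 [-0.051 -0.004] [0.052 0.021]
0.31 174 [-0.057 -0.003] [0.059 0.022]
```

Call:
{"api": "jog_arm", "payload": {"targets": [{"tx": 0.12,"ty": 0.5,"tz": 0,"yaw": 0},{"tx": 0,"ty": 0.8,"tz": 0,"yaw": 0},{"tx": 0,"ty": 0.8,"tz": 0,"yaw": 0},{"tx": 0,"ty": 0.8,"tz": 0,"yaw": 0},{"tx": 0,"ty": 0.8,"tz": 0,"yaw": 0},{"tx": 0,"ty": 0.8,"tz": 0,"yaw": 0},{"tx": 0,"ty": 0.8,"tz": 0,"yaw": 0},{"tx": 0,"ty": 0.4,"tz": 0,"yaw": 0},{"tx": 0,"ty": 0.1,"tz": 0,"yaw": 0},{"tx": 0,"ty": 0,"tz": 0,"yaw": 0}]}}

```text
time_s: 5.13
position: [0.5034, 0.1062, 0.2597]
tool_rot: [-90.0, 0.0, 7.1]
wrist_force: [-0.7, -0.4, 0.5]
opening: -0.0003
```

Call:
{"api": "jog_arm", "payload": {"targets": [{"tx": 0,"ty": 0,"tz": -0.2,"yaw": 0},{"tx": 0,"ty": 0,"tz": -0.2,"yaw": 0},{"tx": 0,"ty": 0,"tz": -0.2,"yaw": 0},{"tx": 0,"ty": 0,"tz": -0.1,"yaw": 0},{"tx": 0,"ty": 0,"tz": 0,"yaw": 0}]}}

```text
time_s: 5.55
position: [0.5056, 0.0885, 0.26]
tool_rot: [-90.0, -0.0, 7.1]
wrist_force: [0.0, 0.2, 1.3]
opening: 0.0001
```

```bash
cat >> h.py <<'E'
def ys(p):
    m=np.array([.5172,-.0034]);a=np.radians(97.2);u=np.array([np.cos(a),np.sin(a)]);e=np.array(p)[:2]-m
    return round(e@u*1e3,1),round((e[0]*u[1]-e[1]*u[0])*1e3,1)
E
python3 - <<'E'
from h import *
s=sense(); print(s['time_s'],s['position'],ys(s['position']),s['wrist_force'])
im,d=vision.grab_frame('scene')
cr=im[110:260,200:400]; save('scene2.png',cv2.resize(np.clip(cr*1.6,0,255).astype('uint8'),None,fx=4,fy=4,interpolation=cv2.INTER_CUBIC))
E
```

```text
5.55 [0.50562525 0.08853658 0.2600481 ] (np.float64(92.7), np.float64(0.0)) [0.03724332 0.20290834 1.33150591]
```

View pics/scene2.png

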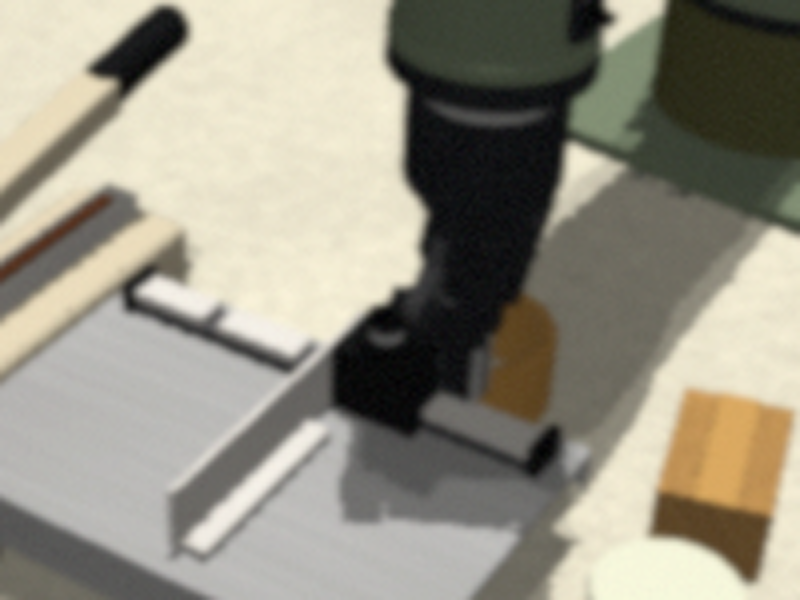

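Call:
{"api": "jog_arm", "payload": {"targets": [{"tx": 0,"ty": 0,"tz": -0.1,"yaw": 0},{"tx": 0,"ty": 0,"tz": -0.08,"yaw": 0},{"tx": 0,"ty": 0,"tz": 0,"yaw": 0}]}}

```text
time_s: 5.85
position: [0.506, 0.0847, 0.2597]
tool_rot: [-90.0, 0.0, 7.2]
wrist_force: [0.2, -0.9, -0.1]
opening: 0.0003
```

Call:
{"api": "jog_arm", "payload": {"targets": [{"tx": 0,"ty": 0,"tz": -0.06,"yaw": 0},{"tx": 0,"ty": 0,"tz": 0,"yaw": 0}]}}

```text
time_s: 6.02
position: [0.5062, 0.0835, 0.2597]
tool_rot: [-90.0, 0.0, 7.2]
wrist_force: [0.3, 0.0, -0.1]
opening: 0.0002
```

Call:
{"api": "jog_arm", "payload": {"targets": [{"tx": 0,"ty": 0,"tz": -0.06,"yaw": 0},{"tx": 0,"ty": 0,"tz": 0,"yaw": 0}]}}

```text
time_s: 6.18
position: [0.5064, 0.082, 0.2597]
tool_rot: [-90.0, -0.0, 7.2]
wrist_force: [0.4, 1.3, 0.2]
opening: 0.0
```

Call:
{"api": "jog_arm", "payload": {"targets": [{"tx": 0,"ty": 0,"tz": -0.06,"yaw": 0},{"tx": 0,"ty": 0,"tz": 0,"yaw": 0}]}}

```text
time_s: 6.35
position: [0.5066, 0.0804, 0.2597]
tool_rot: [-90.0, 0.0, 7.2]
wrist_force: [0.7, -0.3, 0.3]
opening: 0.0
```

Call:
{"api": "jog_arm", "payload": {"targets": [{"tx": 0,"ty": 0,"tz": -0.06,"yaw": 0},{"tx": 0,"ty": 0,"tz": -0.06,"yaw": 0}]}}

```text
time_s: 6.52
position: [0.5069, 0.0777, 0.2597]
tool_rot: [-90.0, 0.0, 7.2]
wrist_force: [-0.6, 4.4, -0.3]
opening: -0.0001
```

Call:
{"api": "jog_arm", "payload": {"targets": [{"tx": 0,"ty": 0,"tz": -0.06,"yaw": 0},{"tx": 0,"ty": 0,"tz": -0.06,"yaw": 0}]}}

```text
time_s: 6.68
position: [0.5073, 0.0745, 0.2597]
tool_rot: [-90.0, -0.0, 7.2]
wrist_force: [-0.7, 4.1, -0.1]
opening: 0.0003
```

Call:
{"api": "jog_arm", "payload": {"targets": [{"tx": 0,"ty": 0,"tz": -0.06,"yaw": 0},{"tx": 0,"ty": 0,"tz": -0.06,"yaw": 0}]}}

```text
time_s: 6.85
position: [0.5077, 0.0715, 0.2597]
tool_rot: [-90.0, 0.0, 7.2]
wrist_force: [-0.7, 4.4, -0.1]
opening: -0.0003
```

Call:
{"api": "jog_arm", "payload": {"targets": [{"tx": 0,"ty": 0,"tz": -0.1,"yaw": 0},{"tx": 0,"ty": 0,"tz": -0.1,"yaw": 0},{"tx": 0,"ty": 0,"tz": -0.1,"yaw": 0},{"tx": 0,"ty": 0,"tz": -0.1,"yaw": 0},{"tx": 0,"ty": 0,"tz": -0.1,"yaw": 0},{"tx": 0,"ty": 0,"tz": -0.1,"yaw": 0},{"tx": 0,"ty": 0,"tz": -0.1,"yaw": 0},{"tx": 0,"ty": 0,"tz": -0.1,"yaw": 0},{"tx": 0,"ty": 0,"tz": 0,"yaw": 0},{"tx": 0,"ty": 0,"tz": 0,"yaw": 0}]}}

```text
time_s: 7.68
position: [0.5103, 0.0512, 0.2597]
tool_rot: [-90.0, 0.0, 7.1]
wrist_force: [-0.2, 0.7, 0.3]
opening: 0.0001
```

Run:
```python
from h import *
s=sense(); print(s['time_s'],s['position'],ys(s['position']),s['wrist_force'])
for n in ['top','scene']:
    im,d=vision.grab_frame(n); np.savez(n+'3.npz',im=im,d=d)
    cr=im[215:285,215:395] if n=='top' else im[150:250,200:360]
    save(n+'3.png',cv2.resize(np.clip(cr*2.,0,255).astype('uint8'),None,fx=4.4,fy=4.4,interpolation=cv2.INTER_CUBIC))
```

```text
7.6833 [0.51027001 0.05121579 0.2597261 ] (np.float64(55.1), np.float64(-0.0)) [-0.22875664  0.68049189  0.25607027]
```

View pics/top3.png

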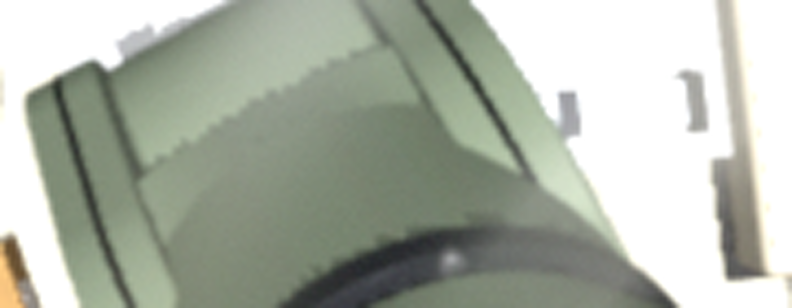

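View pics/scene3.png

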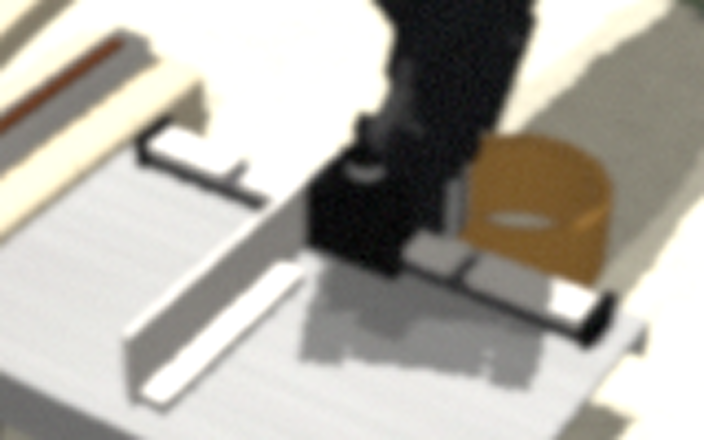

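```bash
cat >> h.py <<'E'
def blade(d):
    c=vision.calibration('scene')
    rr,cc=np.mgrid[0:420,0:560]; E=np.linalg.inv(c['extrinsics'])
    X=np.stack([(cc-c['cx'])/c['fx']*d,-(rr-c['cy'])/c['fy']*d,-d,np.ones_like(d)],-1)@E.T
    m=np.array([.5172,-.0034]);a=np.radians(97.2);u=np.array([np.cos(a),np.sin(a)])
    e=X[...,:2]-m; y=e@u; x=e[...,0]*u[1]-e[...,1]*u[0]; z=X[...,2]
    k=(d>0)&(x>.04)&(x<.15)&(z>.078)&(z<.097)&(y>-.08)&(y<.1)
    v=y[k]*1e3
    print('blade n',k.sum(),'median',np.median(v).round(2),'pcts',np.percentile(v,[10,25,75,90]).round(1))
    return np.median(v)
E
python3 - <<'E'
from h import *
a=blade(np.load('scene0.npz')['d']); b=blade(np.load('scene1.npz')['d']); e=blade(np.load('scene3.npz')['d'])
print('moved',a-e,'stop at',45.4-(a-e))
E
```

```text
blade n 244 median 28.12 pcts [27.3 27.7 28.5 28.9]
blade n 239 median 28.08 pcts [27.2 27.6 28.5 28.9]
blade n 249 median -4.81 pcts [-5.7 -5.3 -4.3 -3.8]
moved 32.923456173598815 stop at 12.476543826401183
```

Call:
{"api": "jog_arm", "payload": {"targets": [{"tx": 0,"ty": 0,"tz": -0.06,"yaw": 0},{"tx": 0,"ty": 0,"tz": -0.06,"yaw": 0},{"tx": 0,"ty": 0,"tz": -0.06,"yaw": 0},{"tx": 0,"ty": 0,"tz": -0.06,"yaw": 0},{"tx": 0,"ty": 0,"tz": -0.06,"yaw": 0}]}}

```text
time_s: 8.2
position: [0.5112, 0.0442, 0.2597]
tool_rot: [-90.0, -0.0, 7.2]
wrist_force: [-1.2, 1.3, 0.9]
opening: -0.0001
```

Call:
{"api": "jog_arm", "payload": {"targets": [{"tx": 0,"ty": 0,"tz": -0.04,"yaw": 0}]}}

```text
time_s: 8.28
position: [0.5113, 0.0428, 0.2597]
tool_rot: [-90.0, 0.0, 7.2]
wrist_force: [0.4, -0.2, 0.6]
opening: 0.0002
```

```bash
cat > m.py <<'E'
from h import *
s=sense(); print(s['time_s'],s['position'],ys(s['position']),s['wrist_force'])
im,d=vision.grab_frame('scene'); b=blade(d); print('stop y_s',b-28.1+45.4)
E
python3 m.py
```

```text
8.2833 [0.51128996 0.04284377 0.25968488] (np.float64(46.6), np.float64(-0.1)) [ 0.38715807 -0.17989156  0.56511276]
blade n 248 median -13.25 pcts [-14.2 -13.8 -12.8 -12.3]
stop y_s 4.050715076603488
```

Call:
{"api": "jog_arm", "payload": {"targets": [{"tx": 0,"ty": 0,"tz": -0.04,"yaw": 0}]}}

```text
time_s: 8.42
position: [0.5114, 0.042, 0.2597]
tool_rot: [-90.0, 0.0, 7.2]
wrist_force: [-0.1, 0.1, -0.0]
opening: 0.0002
```

```bash
python3 m.py
```

```text
8.4167 [0.51139668 0.04204976 0.25969269] (np.float64(45.8), np.float64(-0.1)) [-0.11924026  0.0536123  -0.04642906]
blade n 250 median -17.12 pcts [-18.2 -17.6 -16.6 -16.1]
stop y_s 0.183198925543401
```

The stop ran ahead of the fingertips (jumped about 4 mm for 0.8 mm of finger travel), so it has clicked in. I'm backing off to check.

Call:
{"api": "jog_arm", "payload": {"targets": [{"tx": 0,"ty": 0,"tz": 0.2,"yaw": 0},{"tx": 0,"ty": 0,"tz": 0.5,"yaw": 0},{"tx": 0,"ty": 0,"tz": 0.5,"yaw": 0},{"tx": 0,"ty": -0.3,"tz": 0.3,"yaw": 0},{"tx": 0,"ty": -0.8,"tz": 0,"yaw": 0},{"tx": 0,"ty": -0.9,"tz": 0,"yaw": 0},{"tx": 0,"ty": -0.9,"tz": 0,"yaw": 0},{"tx": 0,"ty": -0.9,"tz": 0,"yaw": 0},{"tx": 0,"ty": -0.9,"tz": 0,"yaw": 0},{"tx": 0,"ty": -0.9,"tz": 0.5,"yaw": 0},{"tx": 0,"ty": 0,"tz": 1,"yaw": 0},{"tx": 0,"ty": 0,"tz": 1,"yaw": 0},{"tx": 0,"ty": 0,"tz": 1,"yaw": 0},{"tx": 0,"ty": 0,"tz": 1,"yaw": 0},{"tx": 0,"ty": 0,"tz": 1,"yaw": 0},{"tx": 0,"ty": 0,"tz": 1,"yaw": 0},{"tx": 0,"ty": 0,"tz": 0.5,"yaw": 0},{"tx": 0,"ty": 0,"tz": 0,"yaw": 0}]}}

```text
time_s: 9.97
position: [0.4839, 0.2557, 0.4001]
tool_rot: [-89.9, 0.0, 7.4]
wrist_force: [0.2, -0.0, -0.8]
opening: 0.0
```

```bash
python3 m.py
python3 - <<'E'
from h import *
im,d=vision.grab_frame('top'); np.savez('top4.npz',im=im,d=d)
cr=im[215:285,215:395]
save('top4.png',cv2.resize(np.clip(cr*2.,0,255).astype('uint8'),None,fx=4.4,fy=4.4,interpolation=cv2.INTER_CUBIC))
save('top4full.png',im)
im,d=vision.grab_frame('scene'); save('scene4.png',im)
E
```

```text
9.9667 [0.4838602  0.25570786 0.40009655] (np.float64(261.2), np.float64(-0.6)) [ 0.19217199 -0.03502543 -0.81330014]
blade n 254 median -17.3 pcts [-18.3 -17.8 -16.7 -16.2]
stop y_s -0.0011111356950053164
```

View pics/top4.png

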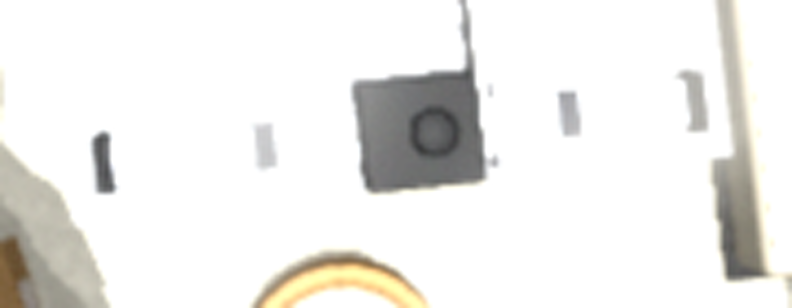

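View pics/scene4.png

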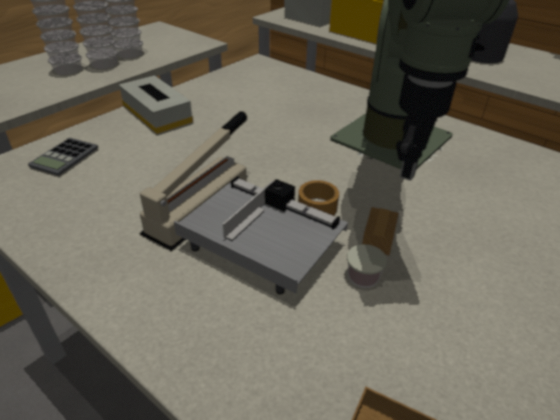

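Run:
```python
from h import *
c=vision.calibration('top'); d=np.load('top4.npz')['d']
def cp(x,y): return (215+(y+.5)/4.4-.5,215+(x+.5)/4.4-.5)
for n,x,y,z in [('knob',435,132,.118),('sTL',355,82,.105),('sBL',370,193,.105),('sBR',485,181,.105),('sTR',474,72,.105),('outer',265,146,.074)]:
    rc=cp(x,y); print(n,ys(rayz(rc,z,c)),w(rc,d[int(round(rc[0])),int(round(rc[1]))],c)[2])
s0=np.load('top0.npz')['d'];rc=cp(324,143);i,j=int(round(rc[0])),int(round(rc[1]))
```

```text
knob (np.float64(0.5), np.float64(-0.3)) 0.11887514520715825
sTL (np.float64(29.9), np.float64(22.9)) 0.06331072096727508
sBL (np.float64(28.6), np.float64(-22.7)) 0.10472426398299628
sBR (np.float64(-18.7), np.float64(-22.8)) -0.0007078132045004182
sTR (np.float64(-19.1), np.float64(21.9)) 0.10628411491392264
outer (np.float64(69.8), np.float64(-0.4)) 0.07022738745626933
```

The knob is at y = +0.5 mm and both views put the stop in the middle notch, so I'm handing in.

```bash
python3 -c "
from h import *
print(r.hand_in(), sense()['time_s'])"
```

```text
the job is handed in; nothing more can be done
the job is handed in; nothing more can be done
```

The bag stop is seated in the middle notch, and the job is handed in after about 10 s on the robot's clock. With the fingers shut, I pushed the stop's outer end face about 45 mm along the rail towards the jaws. I then backed the arm off and raised it clear.

**Seating:**
- On the last small push the fingertips moved 0.8 mm while the stop ran ahead about 4 mm. The push force had fallen from about 4 N to about 0.
- After retreating, the stop's blade showed 45.4 mm of travel, which puts the stop at y = 0.0 mm in the sealer's frame.
- The top camera put the knob at y = +0.5 mm, about 1 mm lower than before. The saddle's edges also fit a seated stop to within about 1.5 mm.

**Surroundings:** The pressing arm, tape, tub and box look unmoved in the last picture; I did not measure them. Wrist force readings stayed below about 5 N.

**Disagreement:** In the scene camera the blade sat about 2 to 3 mm off from where the top camera put it. I therefore used the scene camera only for how far the stop had moved, not for where it was. No check failed.

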